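# Clip the caddy onto the tap spout and put the nailbrush in it

### The arm

A 6-joint arm with a two-finger parallel gripper is mounted at the origin on the work surface. World frame = base frame: x ahead of the robot, y to its left, z up, the work surface at z = 0. Lengths are in m, angles in rad, forces in N, time in s.
With the tool pointing down it reaches from about 0.425 to 0.925 m from the base axis. Payload 12.5 kg.
Tool frame: the origin (TCP) lies on the front face of the gripper's body, between the roots of the fingers; the fingertips stand 73 mm ahead of it and the grasp point (between the pads) lies env.hold_point_z ahead of it (env.hold_point_z is the distance from the TCP to the grasp point, in m); z points along the fingers, y is the line along which they close (so a half turn about z gives the same grasp; the last joint's range is limited). The gripper opens to 85 mm and grips with 20 to 120 N. Pads are 22 mm wide; open, the fingers measure 114 mm over their backs; the gripper's body (76 mm by 85 mm) begins 54 mm behind the grasp point. The pads swing forward as they close: fully open they stand 13 mm farther back than shut.
Start: joints at [1.236, 0.491, 1.559, -0, 1.092, -0.106], TCP at [0.142, 0.609, 0.304] pointing down, gripper open.
Joint ranges: [-3.1, 3.1], [-0.84, 2.19], [0.05, 2.79], [-1.13, 4.28], [0.06, 2.93], [-2.69, 2.69]. Speed limits (rad/s): [2.22, 2.22, 2.79, 3.14, 3.14, 3.14].

### API

Orientations are given as a unit quaternion [x, y, z, w].
In Python, from rig import env, vision gives the robot as it stands.
- The arm moves only by the tool jog_arm, never from a script. Its argument "steps" is a list that holds one entry, the list of rows, each a list of 5 numbers: the closure, from -1 (fully open) to 1 (shut), then the shift along the tool's x, y, z in m, then the turn about the tool's z in rad. In form: [[[claw, dx, dy, dz, roll], ...]]. A call has 1 to 5 rows; each row is the pose to reach, as a shift and turn from the pose commanded when the call began, along the tool's axes at that moment; what a row does not reach only later rows make up. A row lasts 1/8 s, in which the tool goes at most 62.5 mm and 10.7 degrees, less where a joint would pass 70% of its speed; a pose out of reach is approached as far as the arm can. A call with a gripper value outside its range is refused whole. The fingers move at their own pace and stop on an object; "squeeze" is the grip in N (left out, the last holds). Time passes only in rows, so rows that repeat a pose let the fingers close. It gives the time, the measured TCP pose, the force, the opening and the grip force at its end, in the units of the state.
- env.get_state(): the state, without advancing time (a new reading comes with each control period).
- vision.capture(name): name is "scene" or "top"; returns the picture (400x640x3 uint8, red, green, blue); there is no depth.
- vision.camera_info(name): a dict with "mtx" (3x3 intrinsics, pixels), "R" (3x3) and "t" (3): a world point X has camera coordinates R X + t. Camera axes: x right, y down, z forward; pixel columns grow to the right and rows downward; lengths in m; the calibration is good to about 2 mm. A picture is of the moment at which its call begins. camera_info takes no time and is no camera call.
- env.sign_off(): hands the job in; it is judged then, once.
The state is a dict: "t": time; "qpos": joint angles; "joint_velocities": joint speeds; "joint_efforts": joint torques, N m; "position": TCP position; "orientation": TCP orientation; "ft_force": force on the tool from outside, world axes, zero at the start; "moment": the same for the moment, N m; "finger_gap": finger opening in m; "gripper_force": force on a finger pad.
Only numpy, scipy, OpenCV 4.12 (cv2) and the standard library are available. Lean on these libraries where they do the work, as an engineer would, in place of code of your own. Each camera call takes 0.05 s, during which the arm holds its last target. There are 200 camera calls.

### The job

Clip the teal caddy onto the tap: set it astride the spout about midway along and push it straight down until both sprung jaws have snapped in under the spout and it sits level and fully home. Then lay the nailbrush flat, bristles down, in either of its two trays. Leave the tumbler, toothbrush, hairbrush and compact mirror where they are.

Things in the scene. Friction and masses are not known exactly. Their poses are not given: they have to be found in the camera images.
- tap: Fixed white basin 300 (x) x 250 (y) x 105 mm high with a chrome tap behind it. Origin: centre of the basin's underside, on the counter, z up. Square tap column 44 mm, axis at x = +187 mm, 215 mm tall; its lever (x +154 to +264 mm, 34 mm wide, top 236 mm up) points away from the spout. The spout runs level from the column to -x over the basin. Position and heading vary.
- spout_mid (a point): Middle of the spout's top face; axes as tap (+x towards the column). The spout is a flat bar 28 mm wide (y), 16 mm thick and 148 mm long from the column to its free end; top face 190 mm, underside 174 mm above the counter. The outlet nozzle (23 mm wide, 4 mm deep) is under the free end, 58 mm from this point.
- caddy: Loose teal clip-on caddy, 106 (x) x 200 (y) x 92 mm high, 0.2 to 0.3 kg. Origin: centre of its underside; x runs along the spout once fitted (either way round), z up. Trays at y = +-67 mm are joined by a cross plate 90 x 44 mm, 56 to 64 mm up, with 10 mm wide arms at x = +-38 mm, and rigid cheeks at its ends (see saddle). Above it the housing, below it two black jaws.
- saddle (a point): Centre of the cross plate's underside, 56 mm above the caddy's underside; axes as caddy. Lies on the spout's top when fully home. Guide cheeks (30 mm apart, 53 mm deep, tips flared to 40 mm) straddle the spout first. Set on it and let go, the caddy rests on its jaws' lips with this point about 26 mm above the spout; pushing down with 8 to 20 N spreads the jaws until they snap in under it.
- press_pad (a point): Centre of the pale thumb pad on top of the clip housing, 92 mm above the caddy's underside (36 mm above saddle). The housing is a rounded block 52 (x) x 44 (y) mm, from 64 to 92 mm up: hold it from above across y, or press on this pad.
- tray_a (a point): Centre of the floor (3 mm thick) of the tray on the caddy's +y side; axes as caddy. Inside 100 (x) x 60 (y) mm, walls 28 mm high from the underside.
- tray_b (a point): The same for the equal tray on the caddy's -y side.
- jaw_a (a joint): Angle (rad) of the sprung jaw on the caddy's +y side, hinged along x: 0 shut, about 0.2 when spread by the spout, under 0.05 when snapped in. The jaws, 40 mm long (x), hang to 23 mm above the caddy's underside: inner faces 30 mm apart, then beads 20 mm apart (36 mm above the underside), then lips flaring out to 34 mm.
- jaw_b (a joint): The same for the jaw on the caddy's -y side.
- nailbrush: Loose wooden nailbrush lying bristles down on the counter, about 0.07 kg. Origin: centre of its underside; x along its length, z up. Bristle block 80 x 32 mm and 16 mm high, wooden back 90 x 40 mm from 16 to 30 mm, on it a grip ridge 72 (x) x 22 (y) mm from 30 to 52 mm: take it by the ridge, across y.
- tumbler: Bystander: white ceramic tumbler, 76 mm across, 100 mm high, standing; origin at the centre of its underside.
- toothbrush: Bystander: pink plastic toothbrush, 190 mm long, 18 mm high, lying; origin near its middle on the counter, x along it towards the head.
- hairbrush: Bystander: wooden hairbrush, 200 mm long, 60 mm wide, 43 mm high, lying bristles down; origin near its middle, x along it towards the head.
- compact: Bystander: dark round compact mirror, 80 mm across, its flap open and raised to about 90 mm; origin at the centre of its underside.
Mind the look-alikes: they are no part of the job. Leave any brown or orange look-alike of the caddy alone.

How it is judged:
By the outcome, as a careful person would: the job done as asked, in the order asked, and still so for the second after the job is handed in, with the robot touching nothing.
It also fails if it takes over 67 s, if anything falls off the work surface, if the arm or the gripper's body presses on something with over 40 N, if the wrist force passes 120 N, or if a joint passes its speed limit or range.

## Working session

There is one attempt and no reset: what is moved stays moved. The work goes in short steps, Python scripts to look and compute and a tool call to move; the robot and the scene stay as the last step left them, time stands still between calls to the robot, and variables do not carry over. Pictures are saved under pics/ and viewed, at most 10 in all, crops included, and the job is handed in when it is done.

Besides the shell and the picture viewer there is one more tool, called after "Call:" as name(argument=value, ...) on one line, values as JSON. jog_arm: Moves the arm, as the interface text tells. Its arguments: {"type":"object","properties":{"steps":{"type":"array","items":{"type":"array","items":{"type":"array","items":{"type":"number"}}}},"squeeze":{"type":"number"}},"required":["steps"]}

```bash
ls; mkdir -p pics; python3 - <<'E'
from rig import env, vision
import cv2
for n in("scene","top"):
    cv2.imwrite(f"pics/{n}0.png",vision.capture(n)[:,:,::-1]); c=vision.camera_info(n); print(n,c)
print(env.get_state(), env.hold_point_z)
E
```

```text
pics
scene {'mtx': array([[366.42856565,   0.        , 321.08109383],
       [  0.        , 366.42856565, 202.85810172],
       [  0.        ,   0.        ,   1.        ]]), 'R': array([[-0.45156528,  0.89214933, -0.01258484],
       [ 0.63478735,  0.31132458, -0.70719306],
       [-0.62700384, -0.32733252, -0.70690848]]), 't': array([ 0.33462102, -0.20540871,  1.58850876])}
top {'mtx': array([[382.62317375,   0.        , 321.52680732],
       [  0.        , 382.62317375, 198.49279476],
       [  0.        ,   0.        ,   1.        ]]), 'R': array([[-0.01286029, -0.99989499,  0.00667997],
       [-0.99491223,  0.01212805, -0.1000128 ],
       [ 0.09992128, -0.00793218, -0.99496373]]), 't': array([-0.09086332,  0.57073606,  1.43403973])}
{'t': 0.1, 'qpos': array([ 1.23641540e+00,  4.91491606e-01,  1.55937533e+00,  2.06080023e-05,
        1.09170299e+00, -1.05617035e-01]), 'joint_velocities': array([ 0.00299098, -0.00028185, -0.00178195, -0.00033534, -0.00057052,
        0.0002116 ]), 'joint_efforts': array([ 3.03591725e-03, -6.19444227e+01, -2.62025070e+01, -4.77191168e-05,
        2.94111356e-03,  3.63626654e-06]), 'position': array([0.1416783 , 0.6086047 , 0.30339545]), 'orientation': array([ 1.14137405e-01,  9.93464853e-01, -4.74862758e-04, -1.15555387e-04]), 'ft_force': array([-0.58869593,  0.33002358,  0.14367433]), 'moment': array([0.02775866, 0.02404376, 0.03741084]), 'gripper_force': 0.0, 'finger_gap': 0.08596334972527526} 0.0539
```

View pics/scene0.png

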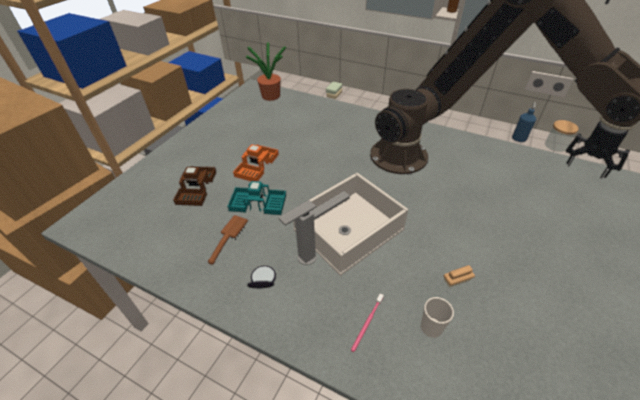

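View pics/top0.png

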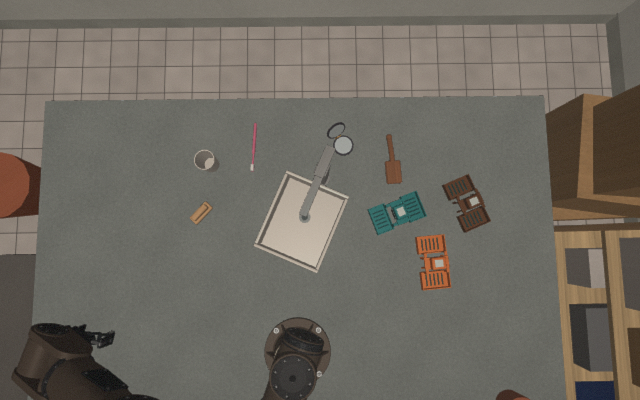

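The scene view shows the teal caddy at (257,197), the tap column at (306,240) with its spout to about (350,196), and the nailbrush at (460,275). In the top view the caddy is at (397,212), the nailbrush at (201,212), and the spout runs from about (322,165) to (305,217).

Could be mistaken (top pixels):
- **Caddy:** teal (397,212), orange (434,262) and brown (466,203). I choose teal.
- **Brush:** small nailbrush (201,212), hairbrush (393,160) and toothbrush (253,147). I choose (201,212).

Next is one close crop to check the choice.

```bash
python3 - <<'E'
import cv2,numpy as np
t=cv2.imread("pics/top0.png");s=cv2.imread("pics/scene0.png")
def c(i,u,v,w,h,W=400,H=300): return cv2.resize(i[v:v+h,u:u+w],(W,H),interpolation=cv2.INTER_CUBIC)
a=np.vstack([np.hstack([c(t,357,184,80,60),c(s,217,165,80,60)]),np.hstack([c(t,270,130,120,90),c(s,270,170,120,90)])])
cv2.imwrite("pics/crop1.png",a)
b=np.hstack([c(t,180,195,40,30),c(s,440,255,40,30)])
cv2.imwrite("pics/crop2.png",b)
E
```

```text
(no output)
```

View pics/crop1.png

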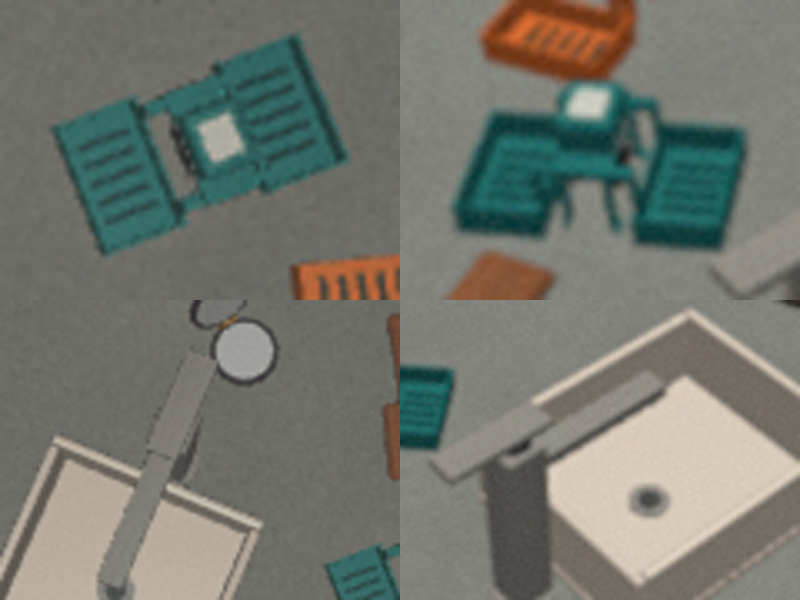

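View pics/crop2.png

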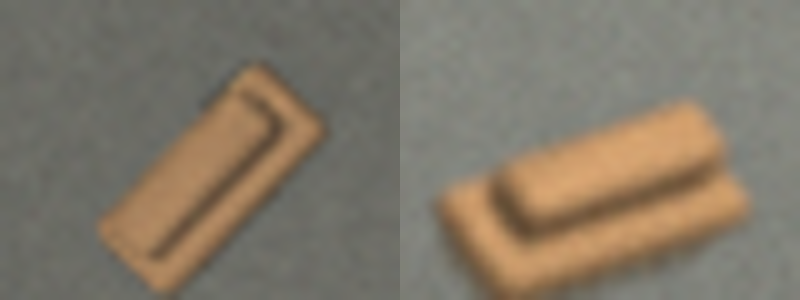

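The crops confirm the choice: the teal caddy stands upright with its pad at about top (401,211) and scene (255,185). The nailbrush lies bristles down with its ridge up. Next I fit poses from both views.

```bash
cat > h.py <<'E'
import numpy as np,cv2
from scipy.optimize import least_squares
from rig import env,vision
CI={n:vision.camera_info(n) for n in("scene","top")}
def proj(n,X):
    c=CI[n];p=(c["R"]@np.atleast_2d(X).T).T+c["t"];q=(c["mtx"]@p.T).T
    return q[:,:2]/q[:,2:]
def tri(pt,ps):
    P=[CI[n]["mtx"]@np.c_[CI[n]["R"],CI[n]["t"]] for n in("top","scene")]
    X=cv2.triangulatePoints(P[0],P[1],np.array(pt,float).reshape(2,1),np.array(ps,float).reshape(2,1));return (X[:3]/X[3]).ravel()
def world(p,M):
    M=np.asarray(M,float);c,s=np.cos(p[2]),np.sin(p[2])
    return np.c_[p[0]+c*M[:,0]-s*M[:,1],p[1]+s*M[:,0]+c*M[:,1],M[:,2]+(p[3] if len(p)>3 else 0)]
def fit(obs,p0):  # obs: list of (cam, model xyz, pixel)
    f=lambda p:np.concatenate([proj(n,world(p,[m]))[0]-u for n,m,u in obs])
    r=least_squares(f,p0,loss="soft_l1");return r.x,f(r.x).reshape(-1,2)
def crop(u0,v0,k,X,Y,ox=0,oy=0): return ((X-ox+.5)/k-.5+u0,(Y-oy+.5)/k-.5+v0)
E
python3 - <<'E'
from h import *
np.set_printoptions(precision=4,suppress=True)
T=lambda X,Y:np.array(crop(357,184,5,X,Y)); S=lambda X,Y:np.array(crop(217,165,5,X,Y,400))
print("pad tri",tri(T(221,138),S(589,101)))
# image-left in top is +y world; choose caddy +y = image left
L=[(53,100,28),(-53,100,28),(-53,-100,28),(53,-100,28)]
ob=[("top",np.array(m)/1e3,T(*u)) for m,u in zip(L,[(55,127),(103,254),(347,160),(297,36)])]
ob+=[("top",np.array([0,0,.092]),T(221,138)),("scene",np.array([0,0,.092]),S(589,101))]
p,r=fit(ob,[.55,-.2,0.3,0]);print("caddy",p,"\n",r)
t=lambda X,Y:np.array(crop(270,130,10/3,X,Y,0,300)); s=lambda X,Y:np.array(crop(270,170,10/3,X,Y,400,300))
# tap frame, x to column
ob=[("top",(.017,.014,.190),t(101,583)),("top",(.017,-.014,.190),t(128,590)),("scene",(.017,.014,.190),s(664,385)),("scene",(.017,-.014,.190),s(651,372)),
("top",(.15,.125,.105),t(57,437)),("top",(.15,-.125,.105),t(262,523)),("scene",(-.15,-.125,.105),s(690,310)),("top",(-.15,.125,.105),(255,244)),("top",(-.15,-.125,.105),(317,272)),
("top",(.264,.017,.236),t(190,350)),("top",(.264,-.017,.236),t(216,358))]
ob=[(n,np.array(m),np.array(u)) for n,m,u in ob]
for k,q in ((1,ob),(0,[o for o in ob])):
    p,r=fit(q,[.5,.05,-.3]+[0]*k);print("tap",p,"\n",r)
for h in (.15,.19,.23):pass
print("end tri",tri((t(101,583)+t(128,590))/2,(s(664,385)+s(651,372))/2), "model",world(p,[[.017,0,.19],[.091,0,.19]]))
n=lambda X,Y:np.array(crop(180,195,10,X,Y)); m=lambda X,Y:np.array(crop(440,255,10,X,Y,400))
ob=[("top",(.045,-.02,.03),n(255,65)),("top",(.045,.02,.03),n(327,130)),("top",(-.045,.02,.03),n(168,296)),("top",(-.045,-.02,.03),n(98,232))]
# top img: right = -y world, up=+x
ob=[(a,np.array(b)*np.array([1,-1,1]),np.array(c)) for a,b,c in ob]
print("nb",*fit(ob,[.55,.32,-.7]))
for X in [(n(255,65),m(696,100))]:pass
print("nb ridge scene proj of fit", proj("scene",world(fit(ob,[.55,.32,-.7])[0],[[x,y,.052] for x in(-.036,.036) for y in(-.011,.011)]))*10-np.array([4400,2550])+[400,0])
E
```

```text
pad tri [ 0.5128 -0.3857  0.0926]
caddy [ 0.5129 -0.3848  0.347   0.0006] 
 [[-0.1729 -0.4047]
 [ 0.3759  0.3007]
 [ 0.3396  0.5544]
 [-0.073  -0.4816]
 [-0.3774  0.052 ]
 [ 0.0409  0.0876]]
tap [ 0.4821 -0.025  -0.412  -0.0064] 
 [[-1.0891 -0.9439]
 [-1.6173  0.1562]
 [ 0.3174  0.8018]
 [-1.7625  0.0415]
 [-0.2143 -0.8902]
 [ 1.2841 -0.2908]
 [-0.698  -0.1964]
 [-1.649   1.8232]
 [ 0.4613  1.2271]
 [-0.2149 -0.1975]
 [ 1.365   1.2965]]
tap [ 0.4831 -0.0244 -0.4152] 
 [[-1.3594 -1.3658]
 [-1.8613 -0.2261]
 [ 0.4358 -0.417 ]
 [-1.6525 -1.1951]
 [-0.3757 -1.5219]
 [ 1.3226 -0.6063]
 [-0.385  -1.2983]
 [-2.2101  1.4221]
 [ 0.1037  1.1584]
 [-0.1351 -0.8806]
 [ 1.479   0.6615]]
end tri [ 0.4952 -0.0337  0.1826] model [[ 0.4987 -0.0312  0.19  ]
 [ 0.5664 -0.0611  0.19  ]]
nb [ 0.5211  0.3614 -0.7499] [[ 0.1526 -0.693 ]
 [ 0.5383 -0.1535]
 [-0.0693  0.7926]
 [-0.6635  0.0886]]
nb ridge scene proj of fit [[683.265   81.8624]
 [727.8726 137.9127]
 [481.8991 151.3332]
 [524.4925 209.1898]]
```

The caddy fit is consistent: pad height 92.6 mm against 92, residuals under 0.6 px. The tap residuals are too large, so I take one bigger crop with the model overlaid.

```bash
python3 - <<'E'
from h import *
p=[.4831,-.0244,-.4152]
def box(x0,x1,y0,y1,z):return np.array([[x0,y0,z],[x1,y0,z],[x1,y1,z],[x0,y1,z]])
out=[]
for n,(u,v,w,h) in {"top":(250,140,105,140),"scene":(275,165,140,120)}.items():
    i=cv2.imread(f"pics/{n}0.png")[v:v+h,u:u+w]
    k=6 if n=="scene" else 6
    k=390/w; 
    i=cv2.resize(i,None,fx=k,fy=k,interpolation=cv2.INTER_CUBIC)
    for B in (box(.017,.165,-.014,.014,.19),box(-.15,.15,-.125,.125,.105)):
        q=(proj(n,world(p,B))-[u,v]+.5)*k-.5
        cv2.polylines(i,[np.int32(q*16)],True,(0,0,255),1,cv2.LINE_AA,4)
    out.append(cv2.copyMakeBorder(i,0,max(0,600-i.shape[0]),0,400-i.shape[1],0)[:600]); print(n,k)
cv2.imwrite("pics/tap1.png",np.hstack(out))
E
```

```text
top 3.7142857142857144
scene 2.7857142857142856
```

View pics/tap1.png

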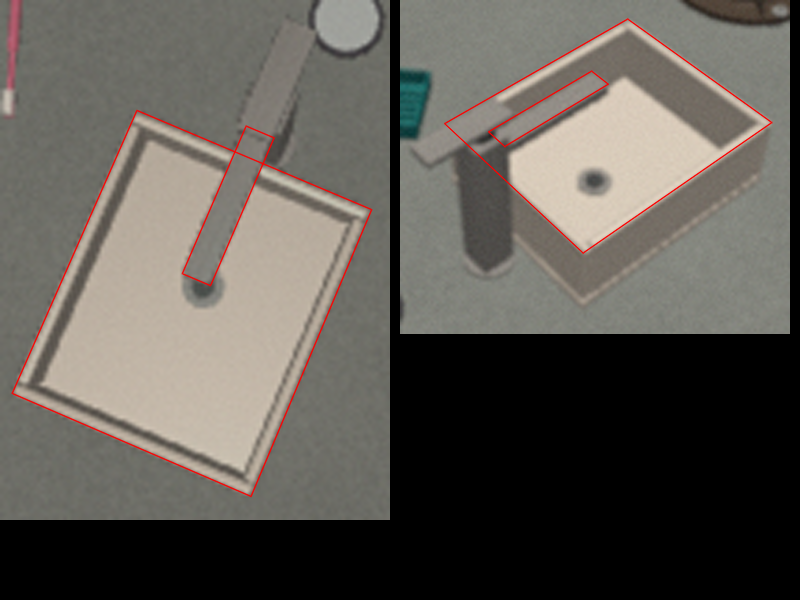

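The overlay matches the basin rim (13,392)–(371,210) and the spout, whose free end is at (195,280) in the top crop, to about 1–2 mm. That puts the spout's middle at (0.566, -0.061, 0.190) with heading -0.415. I now work out the moves to the caddy.

```bash
cat >> h.py <<'E'
def heading(s=None):
    q=(s or env.get_state())["orientation"]
    from scipy.spatial.transform import Rotation as R
    y=R.from_quat(q).as_matrix()[:,1];return np.arctan2(y[1],y[0])
def plan(wps,start=None):
    """print tool-axis shifts for successive TCP targets (x,y,z,heading of tool y)"""
    s=env.get_state();c=list(s["position"])+[heading(s)] if start is None else list(start)
    for w in wps:
        d=np.subtract(w[:3],c[:3]);h=c[3];yv=np.array([np.cos(h),np.sin(h)]);xv=np.array([-yv[1],yv[0]])
        dh=(w[3]-h+np.pi)%(2*np.pi)-np.pi
        # tool z down: x = y cross z
        print(w,"->",np.round([d[:2]@xv,d[:2]@yv,-d[2],-dh],4));c=w
E
python3 - <<'E'
from h import *
from scipy.spatial.transform import Rotation as R
print(R.from_quat(env.get_state()["orientation"]).as_matrix().round(3))
plan([(.36,.48,.36,.70),(.52,.25,.36,.06),(.58,-.03,.37,-.58),(.55,-.28,.33,-1.224),(.5129,-.3848,.22,-1.224),(.5129,-.3848,.139,-1.224)])
E
```

```text
[[-0.974  0.227 -0.   ]
 [ 0.227  0.974 -0.001]
 [ 0.    -0.001 -1.   ]]
(0.36, 0.48, 0.36, 0.7) -> [-0.2418 -0.0757 -0.0566  0.642 ]
(0.52, 0.25, 0.36, 0.06) -> [-0.279  -0.0258 -0.      0.64  ]
(0.58, -0.03, 0.37, -0.58) -> [-0.2831  0.0431 -0.01    0.64  ]
(0.55, -0.28, 0.33, -1.224) -> [-0.2256  0.1119  0.04    0.644 ]
(0.5129, -0.3848, 0.22, -1.224) -> [-0.0705  0.086   0.11   -0.    ]
(0.5129, -0.3848, 0.139, -1.224) -> [ 0.     0.     0.081 -0.   ]
```

Call:
jog_arm(steps=[[[-1, -0.048, -0.015, -0.011, 0.128], [-1, -0.097, -0.03, -0.023, 0.257], [-1, -0.145, -0.045, -0.034, 0.385], [-1, -0.193, -0.061, -0.045, 0.514], [-1, -0.242, -0.076, -0.057, 0.642]]], squeeze=60)

```text
t: 0.72
position: [0.3614, 0.4787, 0.361]
orientation: [0.424, 0.906, -0.0, -0.0]
ft_force: [0.0, 0.9, -0.1]
finger_gap: 0.0854
gripper_force: 0.0
```

Call:
jog_arm(steps=[[[-1, -0.056, -0.005, 0, 0.128], [-1, -0.112, -0.01, 0, 0.256], [-1, -0.167, -0.015, 0, 0.384], [-1, -0.223, -0.021, 0, 0.512], [-1, -0.279, -0.026, 0, 0.64]]])

```text
t: 1.35
position: [0.5208, 0.248, 0.3607]
orientation: [0.687, 0.727, -0.0, -0.0]
ft_force: [0.8, 0.6, -0.1]
finger_gap: 0.0853
gripper_force: 0.0
```

Call:
jog_arm(steps=[[[-1, -0.057, 0.009, -0.002, 0.128], [-1, -0.113, 0.017, -0.004, 0.256], [-1, -0.17, 0.026, -0.006, 0.384], [-1, -0.226, 0.034, -0.008, 0.512], [-1, -0.283, 0.043, -0.01, 0.64]]])

```text
t: 1.98
position: [0.58, -0.0321, 0.3708]
orientation: [0.881, 0.474, -0.0, -0.0]
ft_force: [0.8, -0.3, -0.3]
finger_gap: 0.0852
gripper_force: 0.0
```

Call:
jog_arm(steps=[[[-1, -0.045, 0.022, 0.008, 0.129], [-1, -0.09, 0.045, 0.016, 0.258], [-1, -0.135, 0.067, 0.024, 0.386], [-1, -0.18, 0.09, 0.032, 0.515], [-1, -0.226, 0.112, 0.04, 0.644]]])

```text
t: 2.6
position: [0.5493, -0.2823, 0.3303]
orientation: [0.985, 0.17, -0.0, -0.0]
ft_force: [0.2, 0.1, 0.3]
finger_gap: 0.0853
gripper_force: 0.0
```

Tracking is accurate. Next I go above the caddy and descend slowly.

```bash
python3 - <<'E'
from h import *
plan([(.5129,-.3848,.20,-1.224)])
E
```

```text
(0.5129, -0.3848, 0.2, -1.224) -> [-0.0688  0.0843  0.1303 -0.0043]
```

Call:
jog_arm(steps=[[[-1, -0.023, 0.028, 0.03, -0.004], [-1, -0.046, 0.056, 0.06, -0.004], [-1, -0.069, 0.084, 0.09, -0.004], [-1, -0.069, 0.084, 0.13, -0.004], [-1, -0.069, 0.084, 0.13, -0.004]]])

```text
t: 3.22
position: [0.5125, -0.3827, 0.1981]
orientation: [0.985, 0.174, -0.002, -0.002]
ft_force: [0.5, 0.5, -0.0]
finger_gap: 0.0856
gripper_force: 0.0
```

```bash
python3 - <<'E'
from h import *
plan([(.5129,-.3848,.139,-1.224)])
out=[]
for n,(u,v,w,h) in {"top":(357,174,100,75),"scene":(207,145,100,75)}.items():
    i=vision.capture(n)[v:v+h,u:u+w,::-1]
    out.append(cv2.resize(i,(400,300),interpolation=cv2.INTER_CUBIC))
cv2.imwrite("pics/grasp.png",np.hstack(out))
E
```

```text
(0.5129, -0.3848, 0.139, -1.224) -> [-0.0003  0.0021  0.0591  0.0033]
```

View pics/grasp.png

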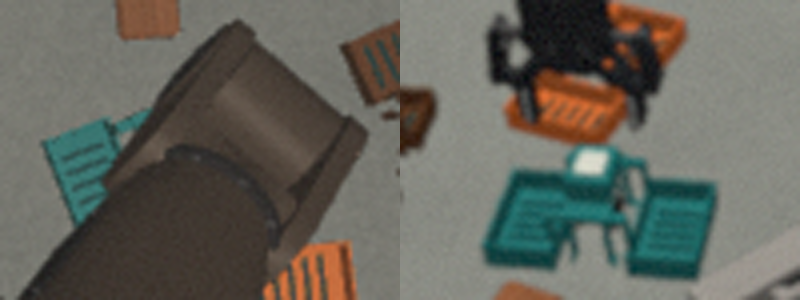

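The scene crop shows the fingers at about (505,90) and (640,100), centred above the caddy's pad at (590,160). I descend and grip.

Call:
jog_arm(steps=[[[-1, 0, 0.001, 0.03, 0.003], [-1, 0, 0.001, 0.057, 0.003], [-1, 0, 0.001, 0.059, 0.003], [0.3, 0, 0.001, 0.059, 0.003], [1, 0, 0.001, 0.059, 0.003]]], squeeze=60)

```text
t: 3.95
position: [0.5143, -0.3842, 0.1435]
orientation: [0.985, 0.173, 0.001, 0.001]
ft_force: [0.4, 0.6, 0.4]
finger_gap: 0.0516
gripper_force: 0.0
```

Call:
jog_arm(steps=[[[1, 0, 0, 0, 0], [1, 0, 0, 0, 0], [1, 0, 0, 0, 0], [1, 0, 0, 0, 0]]])

```text
t: 4.45
position: [0.5142, -0.3843, 0.1436]
orientation: [0.985, 0.173, 0.001, 0.001]
ft_force: [0.5, 0.0, 7.2]
finger_gap: 0.043
gripper_force: 62.7
```

Gripped at 43 mm. I lift straight up and then carry it over to the spout.

Call:
jog_arm(steps=[[[1, 0, 0, -0.04, 0], [1, 0, 0, -0.095, 0], [1, 0, 0, -0.15, 0], [1, 0, 0, -0.21, 0], [1, 0, 0, -0.27, 0]]])

```text
t: 5.08
position: [0.5133, -0.3836, 0.4144]
orientation: [0.985, 0.173, 0.0, 0.0]
ft_force: [0.9, -0.4, -3.0]
finger_gap: 0.0429
gripper_force: 62.3
```

```bash
python3 - <<'E'
from h import *
s=env.get_state();print(s["ft_force"],s["moment"],s["finger_gap"],s["position"],heading(s))
plan([(.545,-.24,.42,-1.55),(.5664,-.0611,.42,-1.986)])
E
```

```text
[ 0.88602622 -0.37224879 -2.97985369] [-0.08584202  0.00200573  0.01857741] 0.04289434681981461 [ 0.51328486 -0.38363981  0.41438087] -1.2229695205097537
(0.545, -0.24, 0.42, -1.55) -> [ 0.0788 -0.1242 -0.0056  0.327 ]
(0.5664, -0.0611, 0.42, -1.986) -> [ 0.0251 -0.1784 -0.      0.436 ]
```

Call:
jog_arm(steps=[[[1, 0.015, -0.024, -0.005, 0.06], [1, 0.035, -0.055, -0.005, 0.14], [1, 0.055, -0.087, -0.005, 0.22], [1, 0.072, -0.113, -0.005, 0.29], [1, 0.079, -0.124, -0.005, 0.327]]])

```text
t: 5.7
position: [0.5457, -0.2388, 0.4175]
orientation: [1.0, 0.01, 0.0, -0.0]
ft_force: [1.3, -0.1, -2.8]
finger_gap: 0.0427
gripper_force: 62.3
```

Call:
jog_arm(steps=[[[1, 0.005, -0.035, 0, 0.09], [1, 0.011, -0.08, 0, 0.2], [1, 0.018, -0.125, 0, 0.31], [1, 0.023, -0.164, 0, 0.4], [1, 0.025, -0.178, 0, 0.436]]])

```text
t: 6.32
position: [0.5667, -0.0599, 0.4174]
orientation: [0.979, -0.206, 0.0, -0.0]
ft_force: [-0.5, -0.5, -2.5]
finger_gap: 0.0426
gripper_force: 62.3
```

Call:
jog_arm(steps=[[[1, 0, 0, 0, 0], [1, 0, 0, 0, 0]]])

```text
t: 6.58
position: [0.5669, -0.0626, 0.4171]
orientation: [0.979, -0.206, 0.0, 0.0]
ft_force: [0.6, -0.5, -3.0]
finger_gap: 0.0426
gripper_force: 62.3
```

```bash
python3 - <<'E'
from h import *
print(env.get_state()["position"],heading())
plan([(.5664,-.0611,.32,-1.986)])
def box(x0,x1,y0,y1,z):return np.array([[x0,y0,z],[x1,y0,z],[x1,y1,z],[x0,y1,z]])
out=[]
s=env.get_state();pp=[*s["position"][:2],heading(s)-np.pi/2+np.pi,s["position"][2]-.1436]
for n,(u,v,w,h) in {"top":(250,130,133,100),"scene":(255,100,133,100)}.items():
    i=vision.capture(n)[v:v+h,u:u+w,::-1]; k=400/w
    i=cv2.resize(i,None,fx=k,fy=k,interpolation=cv2.INTER_CUBIC)
    for p,B in ((pp,box(-.053,.053,.034,.1,.028)),(pp,box(-.053,.053,-.1,-.034,.028)),([.4831,-.0244,-.4152],box(.017,.165,-.014,.014,.19))):
        q=(proj(n,world(p,B))-[u,v]+.5)*k-.5
        cv2.polylines(i,[np.int32(q*16)],True,(0,0,255),1,cv2.LINE_AA,4)
    out.append(i[:300])
cv2.imwrite("pics/over.png",np.hstack(out))
E
```

```text
[ 0.566878   -0.06262843  0.41705348] -1.9855005658556073
(0.5664, -0.0611, 0.32, -1.986) -> [-0.0011 -0.0012  0.0971  0.0005]
```

View pics/over.png

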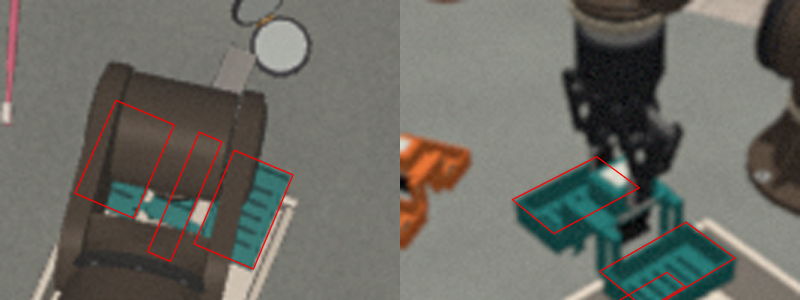

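The held caddy lies where the model predicts: the overlay fits both trays, for example the corner at (293,175) in the top crop. Now the descent to just above the spout, then onto it, watching the force.

Call:
jog_arm(steps=[[[1, -0.001, -0.001, 0.03, 0], [1, -0.001, -0.001, 0.06, 0], [1, -0.001, -0.001, 0.08, 0], [1, -0.001, -0.001, 0.095, 0], [1, -0.001, -0.001, 0.105, 0]]])

```text
t: 7.3
position: [0.5666, -0.0612, 0.3113]
orientation: [0.978, -0.206, -0.0, -0.0]
ft_force: [0.2, 0.5, -1.3]
finger_gap: 0.0425
gripper_force: 62.3
```

Call:
jog_arm(steps=[[[1, 0, 0, 0.002, 0], [1, 0, 0, 0.004, 0], [1, 0, 0, 0.004, 0], [1, 0, 0, 0.004, 0]]])

```text
t: 7.8
position: [0.5666, -0.0607, 0.3083]
orientation: [0.979, -0.206, 0.0, -0.0]
ft_force: [0.3, 0.0, -2.5]
finger_gap: 0.0426
gripper_force: 62.3
```

Call:
jog_arm(steps=[[[1, 0, 0, 0.003, 0], [1, 0, 0, 0.006, 0], [1, 0, 0, 0.009, 0], [1, 0, 0, 0.012, 0], [1, 0, 0, 0.015, 0]]])

```text
t: 8.43
position: [0.5668, -0.0608, 0.2935]
orientation: [0.979, -0.206, 0.001, -0.0]
ft_force: [1.2, -0.8, 0.3]
finger_gap: 0.0426
gripper_force: 62.6
```

Call:
jog_arm(steps=[[[1, 0, 0, 0.003, 0], [1, 0, 0, 0.006, 0], [1, 0, 0, 0.008, 0], [1, 0, 0, 0.01, 0], [1, 0, 0, 0.012, 0]]])

```text
t: 9.05
position: [0.5664, -0.0607, 0.2805]
orientation: [0.979, -0.206, -0.0, -0.0]
ft_force: [0.4, 0.3, -3.8]
finger_gap: 0.0426
gripper_force: 62.2
```

Call:
jog_arm(steps=[[[1, 0, 0, 0.0015, 0], [1, 0, 0, 0.003, 0], [1, 0, 0, 0.003, 0]]])

```text
t: 9.43
position: [0.5665, -0.0607, 0.2776]
orientation: [0.979, -0.206, -0.0, -0.0]
ft_force: [0.4, 0.9, -4.7]
finger_gap: 0.0426
gripper_force: 62.0
```

Call:
jog_arm(steps=[[[1, 0, 0, 0.0015, 0], [1, 0, 0, 0.003, 0], [1, 0, 0, 0.003, 0]]])

```text
t: 9.8
position: [0.5663, -0.0606, 0.2774]
orientation: [0.979, -0.206, 0.001, 0.0]
ft_force: [-10.4, 2.7, 22.5]
finger_gap: 0.0425
gripper_force: 65.3
```

The caddy hit home at the predicted height (0.2774, 22 N). I ease off, release and retreat.

Call:
jog_arm(steps=[[[1, 0, 0, -0.0025, 0], [0, 0, 0, -0.0025, 0], [-1, 0, 0, -0.0025, 0], [-1, 0, 0, -0.0025, 0], [-1, 0, 0, -0.0025, 0]]])

```text
t: 10.42
position: [0.5667, -0.0608, 0.2773]
orientation: [0.979, -0.206, 0.0, -0.0]
ft_force: [0.1, -0.0, 0.3]
finger_gap: 0.0853
gripper_force: 0.0
```

Call:
jog_arm(steps=[[[-1, 0, 0, -0.02, 0], [-1, 0, 0, -0.05, 0], [-1, 0, 0, -0.08, 0], [-1, 0, 0, -0.11, 0], [-1, 0, 0, -0.13, 0]]])

```text
t: 11.05
position: [0.5666, -0.0608, 0.4089]
orientation: [0.979, -0.206, 0.001, -0.0]
ft_force: [-0.5, -0.4, 0.4]
finger_gap: 0.0854
gripper_force: 0.0
```

```bash
python3 - <<'E'
from h import *
print(env.get_state()["finger_gap"])
nb=[.5211,.3614]
plan([(.55,.17,.40,-1.35),(.5211,.3614,.30,-.7499+np.pi/2-np.pi),(.5211,.3614,.11,-.7499+np.pi/2-np.pi)])
plan([(.55,.17,.40,-1.35),(.5211,.3614,.30,-.7499+np.pi/2),(.5211,.3614,.11,-.7499+np.pi/2)])
E
```

```text
0.08541870946621159
(0.55, 0.17, 0.4, -1.35) -> [-0.1083 -0.2045  0.0089 -0.636 ]
(0.5211, 0.3614, 0.3, -2.320696326794897) -> [ 0.0137 -0.1931  0.1     0.9707]
(0.5211, 0.3614, 0.11, -2.320696326794897) -> [ 0.    0.    0.19 -0.  ]
(0.55, 0.17, 0.4, -1.35) -> [-0.1083 -0.2045  0.0089 -0.636 ]
(0.5211, 0.3614, 0.3, 0.8208963267948965) -> [ 0.0137 -0.1931  0.1    -2.1709]
(0.5211, 0.3614, 0.11, 0.8208963267948965) -> [ 0.    0.    0.19 -0.  ]
```

```bash
python3 - <<'E'
from h import *
plan([(.555,.10,.40,-1.06),(.54,.25,.36,-.13),(.5211,.3614,.25,.821)])
E
```

```text
(0.555, 0.1, 0.4, -1.06) -> [-0.0755 -0.1424  0.0089 -0.926 ]
(0.54, 0.25, 0.36, -0.13) -> [ 0.0602 -0.1382  0.04   -0.93  ]
(0.5211, 0.3614, 0.25, 0.821) -> [ 0.108  -0.0332  0.11   -0.951 ]
```

Call:
jog_arm(steps=[[[-1, -0.015, -0.028, 0, -0.185], [-1, -0.03, -0.057, 0.003, -0.37], [-1, -0.045, -0.085, 0.005, -0.556], [-1, -0.06, -0.114, 0.007, -0.741], [-1, -0.076, -0.142, 0.009, -0.926]]])

```text
t: 11.68
position: [0.5542, 0.1008, 0.3983]
orientation: [0.967, 0.256, 0.0, 0.0]
ft_force: [1.3, 0.1, -0.4]
finger_gap: 0.0851
gripper_force: 0.0
```

Call:
jog_arm(steps=[[[-1, 0.012, -0.028, 0.008, -0.186], [-1, 0.024, -0.055, 0.016, -0.372], [-1, 0.036, -0.083, 0.024, -0.558], [-1, 0.048, -0.111, 0.032, -0.744], [-1, 0.06, -0.138, 0.04, -0.93]]])

```text
t: 12.3
position: [0.539, 0.2506, 0.3582]
orientation: [0.75, 0.662, 0.0, 0.0]
ft_force: [0.1, -0.8, -0.6]
finger_gap: 0.0857
gripper_force: 0.0
```

Call:
jog_arm(steps=[[[-1, 0.022, -0.007, 0.022, -0.187], [-1, 0.044, -0.014, 0.044, -0.374], [-1, 0.066, -0.02, 0.066, -0.561], [-1, 0.087, -0.027, 0.088, -0.748], [-1, 0.108, -0.033, 0.11, -0.935]]])

```text
t: 12.92
position: [0.5203, 0.3617, 0.2477]
orientation: [0.371, 0.929, 0.0, 0.0]
ft_force: [0.4, -0.4, -0.6]
finger_gap: 0.0854
gripper_force: 0.0
```

```bash
python3 - <<'E'
from h import *
print(env.get_state()["position"],heading())
plan([(.5211,.3614,.105,.821)])
def box(x0,x1,y0,y1,z):return np.array([[x0,y0,z],[x1,y0,z],[x1,y1,z],[x0,y1,z]])
out=[]
pp=[.5664,-.0608,-.4152,.134]
for n,(u,v,w,h) in {"top":(255,140,100,100),"scene":(280,130,100,100)}.items():
    I=vision.capture(n);i=I[v:v+h,u:u+w,::-1]; k=4
    i=cv2.resize(i,None,fx=k,fy=k,interpolation=cv2.INTER_CUBIC)
    for p,B in ((pp,box(-.053,.053,.034,.1,.028)),(pp,box(-.053,.053,-.1,-.034,.028)),(pp,box(-.026,.026,-.022,.022,.092))):
        q=(proj(n,world(p,B))-[u,v]+.5)*k-.5
        cv2.polylines(i,[np.int32(q*16)],True,(0,0,255),1,cv2.LINE_AA,4)
    out.append(i)
cv2.imwrite("pics/fit.png",np.hstack(out))
E
```

```text
[0.52034043 0.36167683 0.24767176] 0.8111887517458963
(0.5211, 0.3614, 0.105, 0.821) -> [-0.0007  0.0003  0.1427 -0.0098]
```

View pics/fit.png

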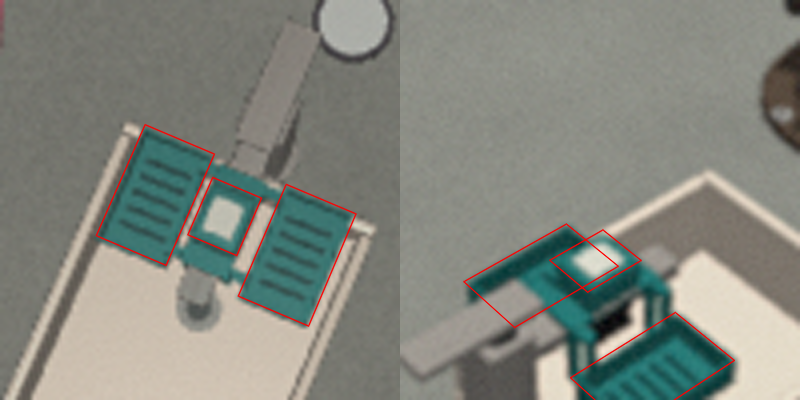

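The caddy sits level and home: the model at full depth overlays both trays and the pad in both views, with the pad at (224,217) top and (596,260) scene. Now I take the nailbrush.

Call:
jog_arm(steps=[[[-1, -0.001, 0, 0.05, -0.01], [-1, -0.001, 0, 0.1, -0.01], [-1, -0.001, 0, 0.13, -0.01], [-1, -0.001, 0, 0.142, -0.01], [0, -0.001, 0, 0.142, -0.01]]], squeeze=30)

```text
t: 13.65
position: [0.5216, 0.3601, 0.1068]
orientation: [0.37, 0.929, 0.0, 0.0]
ft_force: [-0.1, -0.3, 1.1]
finger_gap: 0.0698
gripper_force: 0.0
```

Call:
jog_arm(steps=[[[1, 0, 0, 0, 0], [1, 0, 0, 0, 0], [1, 0, 0, 0, 0], [1, 0, 0, 0, 0], [1, 0, 0, 0, 0]]])

```text
t: 14.28
position: [0.5215, 0.3605, 0.1074]
orientation: [0.369, 0.929, 0.001, 0.001]
ft_force: [-0.3, 0.7, 6.2]
finger_gap: 0.0214
gripper_force: 34.0
```

Gripped at 21 mm. I lift and carry it to the tray on the basin's left side, seen from the robot.

Call:
jog_arm(steps=[[[1, 0, 0, -0.03, 0], [1, 0, 0, -0.08, 0], [1, 0, 0, -0.14, 0], [1, 0, 0, -0.2, 0], [1, 0, 0, -0.25, 0]]])

```text
t: 14.9
position: [0.5208, 0.3601, 0.3591]
orientation: [0.369, 0.929, 0.001, 0.0]
ft_force: [0.1, 0.6, -1.1]
finger_gap: 0.0212
gripper_force: 33.9
```

```bash
python3 - <<'E'
from h import *
s=env.get_state();print(s["finger_gap"],s["position"],heading(s))
plan([(.56,.18,.36,.98),(.5934,.0005,.34,1.156),(.5934,.0005,.2444,1.156)])
E
```

```text
0.02118506773958635 [0.52083942 0.36012466 0.35905949] 0.8150367293281603
(0.56, 0.18, 0.36, 0.98) -> [-0.152  -0.1042 -0.0009 -0.165 ]
(0.5934, 0.0005, 0.34, 1.156) -> [-0.1277 -0.1305  0.02   -0.176 ]
(0.5934, 0.0005, 0.2444, 1.156) -> [ 0.      0.      0.0956 -0.    ]
```

Call:
jog_arm(steps=[[[1, -0.025, -0.017, 0, -0.03], [1, -0.063, -0.043, 0, -0.07], [1, -0.101, -0.069, 0, -0.11], [1, -0.137, -0.094, 0, -0.15], [1, -0.152, -0.104, 0, -0.165]]])

```text
t: 15.52
position: [0.5606, 0.1782, 0.3565]
orientation: [0.292, 0.957, -0.0, -0.0]
ft_force: [0.7, 1.4, -0.1]
finger_gap: 0.0215
gripper_force: 33.9
```

Call:
jog_arm(steps=[[[1, -0.022, -0.022, 0.005, -0.03], [1, -0.055, -0.056, 0.01, -0.08], [1, -0.088, -0.09, 0.02, -0.13], [1, -0.118, -0.12, 0.02, -0.17], [1, -0.128, -0.13, 0.02, -0.176]]])

```text
t: 16.15
position: [0.5945, -0.001, 0.3362]
orientation: [0.207, 0.978, -0.0, -0.0]
ft_force: [0.9, 0.3, -0.8]
finger_gap: 0.0214
gripper_force: 33.9
```

Call:
jog_arm(steps=[[[1, 0, 0, 0, 0], [1, 0, 0, 0, 0]]])

```text
t: 16.4
position: [0.5941, 0.0021, 0.3365]
orientation: [0.206, 0.979, 0.0, -0.0]
ft_force: [-1.1, 0.7, -0.9]
finger_gap: 0.0208
gripper_force: 33.9
```

```bash
python3 - <<'E'
from h import *
plan([(.5934,.0005,.2444,1.156)])
def box(x0,x1,y0,y1,z):return np.array([[x0,y0,z],[x1,y0,z],[x1,y1,z],[x0,y1,z]])
s=env.get_state();pb=[*s["position"][:2],heading(s)-np.pi/2,s["position"][2]-.1074]
pp=[.5664,-.0608,-.4152,.134]
n,(u,v,w,h)="scene",(300,120,100,100)
i=vision.capture(n)[v:v+h,u:u+w,::-1]; k=5
i=cv2.resize(i,None,fx=k,fy=k,interpolation=cv2.INTER_CUBIC)
for p,B in ((pp,box(-.053,.053,.034,.1,.028)),(pb,box(-.045,.045,-.02,.02,.03))):
    q=(proj(n,world(p,B))-[u,v]+.5)*k-.5
    cv2.polylines(i,[np.int32(q*16)],True,(0,0,255),1,cv2.LINE_AA,4)
cv2.imwrite("pics/brush.png",i)
E
```

```text
(0.5934, 0.0005, 0.2444, 1.156) -> [-0.     -0.0018  0.0921  0.0005]
```

View pics/brush.png

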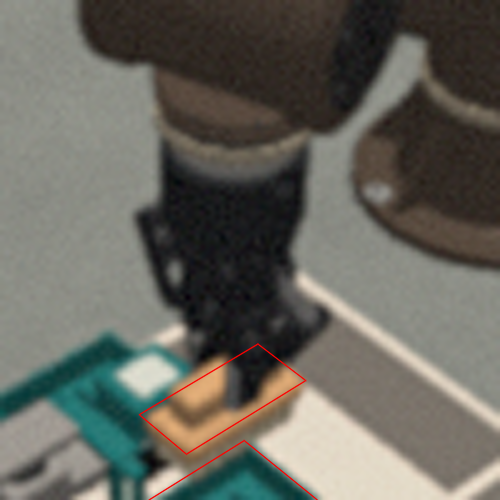

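The held brush is at about (225,405) in the crop, on its model outline, and over the tray. I lower it gently.

Call:
jog_arm(steps=[[[1, 0, -0.001, 0.025, 0], [1, 0, -0.001, 0.05, 0], [1, 0, -0.001, 0.07, 0], [1, 0, -0.001, 0.082, 0], [1, 0, -0.001, 0.088, 0]]])

```text
t: 17.08
position: [0.594, 0.0007, 0.2481]
orientation: [0.206, 0.979, 0.0, -0.0]
ft_force: [-0.7, 0.6, -0.3]
finger_gap: 0.0214
gripper_force: 33.9
```

Call:
jog_arm(steps=[[[1, 0, 0, 0.001, 0], [1, 0, 0, 0.002, 0], [1, 0, 0, 0.002, 0]]])

```text
t: 17.45
position: [0.594, 0.0001, 0.2468]
orientation: [0.206, 0.979, 0.0, 0.0]
ft_force: [0.2, -0.4, 0.3]
finger_gap: 0.0213
gripper_force: 33.9
```

Call:
jog_arm(steps=[[[1, 0, 0, 0.001, 0], [1, 0, 0, 0.002, 0], [1, 0, 0, 0.002, 0]]])

```text
t: 17.82
position: [0.5944, 0.0004, 0.2448]
orientation: [0.206, 0.979, 0.0, 0.001]
ft_force: [2.1, 4.0, 2.9]
finger_gap: 0.0212
gripper_force: 33.9
```

Contact at the expected height. I open part way, so the fingers clear the housing, and rise.

Call:
jog_arm(steps=[[[0.3, 0, 0, 0, 0], [0.15, 0, 0, 0, 0], [0.15, 0, 0, 0, 0], [0.15, 0, 0, 0, 0]]])

```text
t: 18.32
position: [0.5962, 0.0018, 0.2465]
orientation: [0.205, 0.979, 0.002, 0.004]
ft_force: [12.8, 16.9, 11.9]
finger_gap: 0.036
gripper_force: 0.2
```

Call:
jog_arm(steps=[[[0.15, 0, 0, -0.015, 0], [0.15, 0, 0, -0.04, 0], [0.15, 0, 0, -0.08, 0], [0.15, 0, 0, -0.12, 0], [0.15, 0, 0, -0.15, 0]]])

```text
t: 18.95
position: [0.5937, -0.0002, 0.3962]
orientation: [0.206, 0.979, -0.0, 0.0]
ft_force: [-0.1, 0.0, -0.3]
finger_gap: 0.0363
gripper_force: 0.0
```

Call:
jog_arm(steps=[[[0.15, 0.04, 0.04, 0, 0], [0.15, 0.08, 0.09, 0, 0], [0.15, 0.11, 0.14, 0, 0], [0.15, 0.13, 0.18, 0, 0], [0.15, 0.14, 0.22, 0, 0]]])

```text
t: 19.58
position: [0.5538, 0.2593, 0.3947]
orientation: [0.206, 0.979, -0.0, -0.0]
ft_force: [-0.4, -1.3, 0.2]
finger_gap: 0.0365
gripper_force: 0.0
```

```bash
python3 - <<'E'
from h import *
def box(x0,x1,y0,y1,z):return np.array([[x0,y0,z],[x1,y0,z],[x1,y1,z],[x0,y1,z]])
pp=[.5664,-.0608,-.4152,.134];out=[]
for n,(u,v,w,h) in {"top":(255,140,100,100),"scene":(280,130,100,100)}.items():
    i=vision.capture(n);cv2.imwrite(f"pics/{n}_end.png",i[:,:,::-1]);i=i[v:v+h,u:u+w,::-1]; k=4
    i=cv2.resize(i,None,fx=k,fy=k,interpolation=cv2.INTER_CUBIC)
    for p,B in ((pp,box(-.053,.053,.034,.1,.028)),(pp,box(-.053,.053,-.1,-.034,.028)),(pp,box(-.026,.026,-.022,.022,.092))):
        q=(proj(n,world(p,B))-[u,v]+.5)*k-.5
        cv2.polylines(i,[np.int32(q*16)],True,(0,0,255),1,cv2.LINE_AA,4)
    out.append(i)
cv2.imwrite("pics/final.png",np.hstack(out))
a,b=cv2.imread("pics/top0.png"),cv2.imread("pics/top_end.png")
for nm,(u,v) in dict(tumbler=(204,160),toothbrush=(253,147),hairbrush=(393,160),compact=(342,142)).items():
    print(nm,np.abs(a[v-25:v+25,u-12:u+12].astype(int)-b[v-25:v+25,u-12:u+12]).mean())
E
```

```text
tumbler 20.21527777777778
toothbrush 8.363055555555556
hairbrush 7.445833333333334
compact 8.619166666666667
```

View pics/final.png

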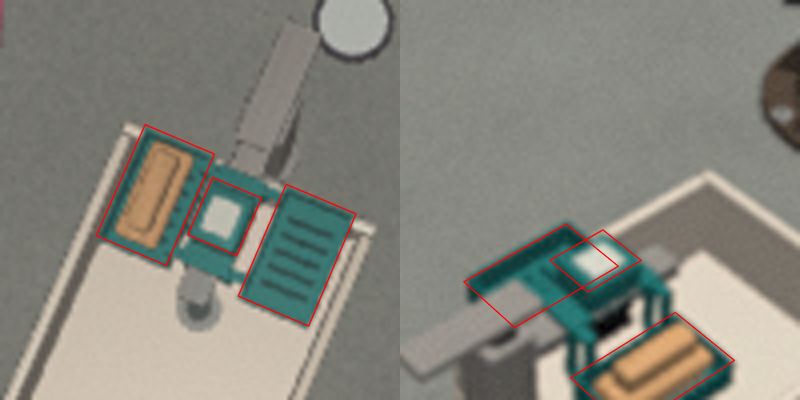

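The nailbrush lies flat, bristles down, in the tray at (157,195) top and (660,355) scene. The caddy has not shifted from its fully-home outline. The tumbler patch differs most (20 against about 8), probably because the arm now hangs in front of it; it never came near the tumbler. The gripper is clear of everything, so I hand in.

```bash
python3 -c "
from rig import env
print(env.sign_off())"
```

```text
the job is handed in; nothing more can be done
None
```

The teal caddy is clipped level and fully home midway along the spout and the nailbrush lies flat, bristles down, in its left tray (from the robot); I handed in at about 20 s, having touched none of the bystanders, though one finger pushed something in the caddy (probably the housing) with about 24 N as it let go of the brush, without visibly shifting the caddy.

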